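# Make up two board-build kits on the electronics bench

## Task

Make up two build kits: into the black kit carrier go the green board, the black capacitor and the orange relay, and into the yellow kit carrier go the red board and the copper choke. Lay each board, components up, squarely and centred on its carrier's sloped rest with one long edge down against the bottom lip (either way round). Stand each loose part upright on the floor of one of the carrier's front pockets, one part to a pocket (either pocket).

Things in the scene. Friction and masses are not known exactly. Their poses are not given: they have to be found in the camera images.
- black_carrier: Black kit carrier, fixed; same shape as the yellow one. 164 mm deep (x), 140 wide (y). Origin: bench level, mid carrier; -x is its front, z up. Front half: two open pockets, each 66 mm (x) by 64 (y), centres x -47, y +-34 mm, floor at z 4; front, side and dividing walls 4 thick, tops at z 14. Behind them the lip of the board rest, top at z 22 mm. Back half: sloped board rest, see yellow carrier.
- yellow_carrier: Yellow kit carrier, fixed; same shape, origin and pockets as the black one. Back half: flat board rest 130 mm wide (y), rising 25 degrees (0.436 rad) to the back: from the lip's foot at x -6, z 14 mm, 92 mm up the slope to x 77, z 53. The lip stands 9 mm square off the slope along its low edge; no side walls. A board lying on the lip has its origin at x 30, y 0, z 31 mm.
- green_board: Green circuit board, 80 mm (x) by 100 (y), 3 thick, 0.15 kg, loose, starts flat, components up (z). Origin: centre of the underside. Held by the black finned heatsink in its middle: 40 mm (x) by 30 (y), top 35 mm above the underside. Beside it in y only chips under 2 mm; a 12 mm high terminal row along the -x edge, a 10 mm header along the +x edge. Either long edge may go on the lip.
- red_board: Red circuit board, 80 mm (x) by 100 (y), 3 thick, 0.17 kg, loose, starts flat, components up (z). Origin: centre of the underside. Held by the dark grey and yellow transformer in its middle: 40 mm (x) by 30 (y), top 35 mm above the underside. Beside it and along its edges as on the green board. Either long edge may go on the lip.
- capacitor: Black-sleeved can capacitor with a silver top, upright cylinder 30 mm diameter, 42 mm high, 0.05 kg, loose. Origin: centre of its underside; z up along its axis.
- relay: Orange relay block with a black foot, 30 mm (x) by 28 mm (y), 38 mm high, 0.045 kg, loose. The orange body is 1 mm narrower. Origin: centre of its underside; z up.
- choke: Copper-wound ring choke standing on edge on a black foot, 0.07 kg, loose. The ring is 42 mm across (along its x), 18 mm thick (along its y), with its top 46 mm up; the foot is 36 mm (x) by 26 mm (y), 5 mm high. Origin: centre of the foot's underside; z up. Grip across the 18 mm thickness.

How it is judged (in metres and radians):
At the end, for the whole second after the job is handed in: Each board components up and flat on its own carrier's slope (0.08 rad), square (0.15 rad), lower edge within 7 mm of the lip, centred within 20 mm; capacitor and relay in different black pockets, choke in a yellow pocket, each upright (0.12 rad) on the pocket floor; all at rest (x of green_board in the frame of black_carrier between 0.022 and 0.037 m and y of green_board in the frame of black_carrier between -0.02 and 0.02 m and z of green_board in the frame of black_carrier between 0.024 and 0.04 m and angle between green_board's own z axis and vertical between 0.35 and 0.53 rad and angle between the y axis of green_board and the y axis of black_carrier, either way round below 0.15 rad and linear speed of each of green_board, red_board, capacitor, relay, choke below 0.02 m/s and angular speed of each of green_board, red_board, capacitor, relay, choke below 0.2 rad/s and x of red_board in the frame of yellow_carrier between 0.022 and 0.037 m and y of red_board in the frame of yellow_carrier between -0.02 and 0.02 m and z of red_board in the frame of yellow_carrier between 0.024 and 0.04 m and angle between red_board's own z axis and vertical between 0.35 and 0.53 rad and angle between the y axis of red_board and the y axis of yellow_carrier, either way round below 0.15 rad and x of capacitor in the frame of black_carrier between -0.076 and -0.018 m and y of capacitor in the frame of black_carrier between -0.062 and 0.062 m and z of capacitor in the frame of black_carrier between 0 and 0.008 m and angle between each of capacitor, relay, choke's own z axis and vertical below 0.12 rad and x of relay in the frame of black_carrier between -0.076 and -0.018 m and y of relay in the frame of black_carrier between -0.062 and 0.062 m and z of relay in the frame of black_carrier between 0 and 0.008 m and ((y of capacitor in the frame of black_carrier above 0 m and y of relay in the frame of black_carrier below 0 m) or (y of capacitor in the frame of black_carrier below 0 m and y of relay in the frame of black_carrier above 0 m)) and x of choke in the frame of yellow_carrier between -0.076 and -0.018 m and y of choke in the frame of yellow_carrier between -0.062 and 0.062 m and z of choke in the frame of yellow_carrier between 0 and 0.008 m); the robot touches nothing.
It also fails if it takes over 118 s, if anything falls off the work surface, if the arm or the gripper's body presses on something with over 40 N, if the wrist force passes 120 N, or if a joint passes its speed limit or range.

## Robot

A 6-joint arm with a two-finger parallel gripper is mounted at the origin on the work surface. World frame = base frame: x ahead of the robot, y to its left, z up, the work surface at z = 0. Lengths are in m, angles in degrees, forces in N, time in s.
With the tool pointing down it reaches from about 0.35 to 0.925 m from the base axis. Payload 6.4 kg.
Tool frame: the origin (TCP) lies midway between the tips of the shut fingers; the grasp point (between the pads) lies 19 mm behind it; z points along the fingers, y is the line along which they close (so a half turn about z gives the same grasp; the last joint's range is limited). The gripper opens to 85 mm and grips with 20 to 120 N. Pads are 22 mm wide; open, the fingers measure 114 mm over their backs; the gripper's body (76 mm by 85 mm) begins 54 mm behind the grasp point. The pads swing forward as they close: fully open they stand 13 mm farther back than shut.
Start: joints at [56.201, 14.043, 89.255, -0, 76.702, -9.975], TCP at [0.263, 0.595, 0.231] pointing down, gripper open.
Joint ranges: [-179.41, 179.41], [-58.25, 129.5], [7.25, 145.43], [-54.29, 234.29], [11.92, 165.04], [-157.13, 157.13]. Speed limits (degrees/s): [147.25, 147.25, 180, 180, 180, 180].

## Interface

Orientations are given as [roll, pitch, yaw] about the fixed x, y, z axes, in that order (R = Rz(yaw) Ry(pitch) Rx(roll)).
In Python, from station import manip gives the robot as it stands.
- The arm moves only by the tool servo_tool, never from a script. Its argument "motion" is a list of rows, each a list of 3 entries, a list of its own where there are three numbers: the shift along the tool's x, y, z in mm, then the turn, a rotation vector about the tool's x, y, z in rad, then the opening, from 0 (shut) to 1 (fully open). A call has exactly 10 rows; each row is the pose to reach, as a shift and turn from the pose commanded when the call began, along the tool's axes at that moment; what a row does not reach only later rows make up. A row lasts 1/8 s, in which the tool goes at most 62.5 mm and 10.7 degrees, less where a joint would pass 70% of its speed; a pose out of reach is approached as far as the arm can. A call with a gripper value outside its range is refused whole. The fingers move at their own pace and stop on an object; "force" is the grip in N (left out, the last holds). Time passes only in rows, so rows that repeat a pose let the fingers close, or fill a call up. It gives the time, the measured TCP pose, the force, the opening and the grip force at its end, in the units of the state.
- manip.read_state(): the state, without advancing time (a new reading comes with each control period).
- manip.camera(name): name is "side" or "top" or "wrist"; returns the picture (420x560x3 uint8, blue, green, red); there is no depth.
- manip.get_calibration(name): a dict with "mtx" (3x3 intrinsics, pixels), "dist" ([k1, k2, p1, p2, k3] as OpenCV has them; the pictures are not rectified), "T" (4x4, takes a point from camera to world coordinates); the wrist camera has in their place "mount" (4x4, takes a point from camera to tool coordinates, whose origin is the TCP and whose axes are the flange's). Camera axes: x right, y down, z forward; pixel columns grow to the right and rows downward; lengths in m; the calibration is good to about 2 mm. A picture is of the moment at which its call begins: read the wrist's pose just before it. get_calibration takes no time and is no camera call.
- manip.close_job(): hands the job in; it is judged then, once.
The state is a dict: "time_s": time; "q": joint angles; "joint_velocities": joint speeds; "joint_torque": joint torques, N m; "position": TCP position; "tcp_rot": TCP orientation; "wrist_force": force on the tool from outside, world axes, zero at the start; "torque": the same for the moment, N m; "grip_width": finger opening in m; "grip_force": force on a finger pad.
Only numpy, scipy, OpenCV 4.12 (cv2) and the standard library are available. Lean on these libraries where they do the work, as an engineer would, in place of code of your own. Each camera call takes 0.05 s, during which the arm holds its last target. There are 200 camera calls.

## Working session

There is one attempt and no reset: what is moved stays moved. The work goes in short steps, Python scripts to look and compute and a tool call to move; the robot and the scene stay as the last step left them, time stands still between calls to the robot, and variables do not carry over. Pictures are saved under pics/ and viewed, at most 14 in all, crops included, and the job is handed in when it is done.

Besides the shell and the picture viewer there is one more tool, called after "Request:" as name(argument=value, ...), one argument or row to a line, values as JSON. servo_tool: Moves the arm, as the interface text tells. Its arguments: {"type":"object","properties":{"motion":{"type":"array"},"force":{"type":"number"}},"required":["motion"]}

```bash
ls; mkdir -p pics; python3 - <<'E'
from station import manip
import cv2
for n in ("top","side"):
    cv2.imwrite(f"pics/{n}0.png",manip.camera(n)); c=manip.get_calibration(n); print(n,c)
print(manip.get_calibration("wrist")); print(manip.read_state())
E
```

```text
pics
top {'mtx': array([[471.11923304,   0.        , 291.06608253],
       [  0.        , 471.11923304, 216.17913346],
       [  0.        ,   0.        ,   1.        ]]), 'dist': array([0.04575808, 0.        , 0.        , 0.        , 0.        ]), 'T': array([[ 0.02329559, -0.98426729,  0.17514341,  0.34096084],
       [-0.99969647, -0.02433967, -0.00381528,  0.00789218],
       [ 0.00801819, -0.17500137, -0.98453554,  1.07748325],
       [ 0.        ,  0.        ,  0.        ,  1.        ]])}
side {'mtx': array([[379.06451487,   0.        , 283.77121197],
       [  0.        , 379.06451487, 207.81568295],
       [  0.        ,   0.        ,   1.        ]]), 'dist': array([-0.03247649,  0.        ,  0.        ,  0.        ,  0.        ]), 'T': array([[ 0.95480394, -0.17281535,  0.24183525,  0.34343179],
       [-0.29721969, -0.56370626,  0.77064629, -0.56159702],
       [ 0.00314453, -0.80769431, -0.58959309,  0.47864434],
       [ 0.        ,  0.        ,  0.        ,  1.        ]])}
{'mtx': array([[290.93664591,   0.        , 278.63249068],
       [  0.        , 290.93664591, 214.
[... 485 characters left out ...]
000e+00]])}
{'time_s': 0.1, 'q': array([ 5.61992989e+01,  1.40793514e+01,  8.93180097e+01,  1.54175591e-03,
        7.67016200e+01, -9.97423895e+00]), 'joint_velocities': array([ 0.01254613, -0.0737414 , -0.12659937,  0.040652  ,  0.06978924,
       -0.02502245]), 'joint_torque': array([-7.10243348e-04, -4.30673432e+01, -3.27128041e+01, -1.60325303e-04,
        2.85512833e-03,  1.08365771e-05]), 'position': array([0.26227625, 0.59419185, 0.23029829]), 'tcp_rot': array([-1.79902775e+02, -1.86211802e-02,  1.56173166e+02]), 'wrist_force': array([ 0.57588216, -0.46236467,  0.84624538]), 'torque': array([ 0.00940107,  0.02378094, -0.03130698]), 'grip_force': 0.0, 'grip_width': 0.0857236451725094}
```

View pics/top0.png

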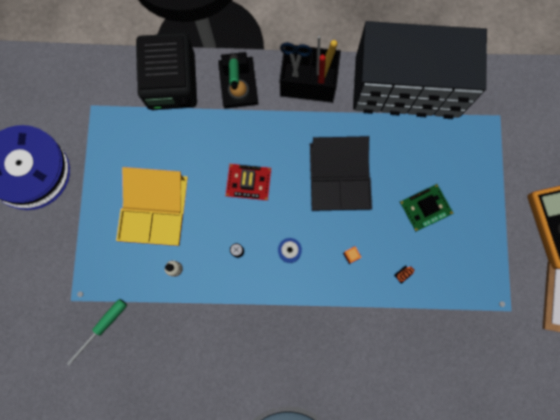

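View pics/side0.png

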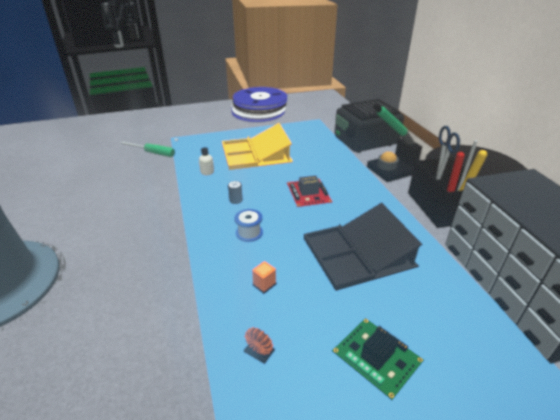

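The pictures show the yellow carrier at top-view pixel (152,207), the red board at (248,182), the black carrier at (341,174) and the green board at (427,208). The capacitor is at (236,250), the relay at (352,255) and the choke at (404,274). The bottle and the spools are distractors.

```bash
cat > h.py <<'E'
import numpy as np, cv2
from station import manip
from scipy.spatial.transform import Rotation as R
def cal(n,st=None):
    c=manip.get_calibration(n)
    if n=="wrist":
        st=st or manip.read_state(); T=np.eye(4)
        T[:3,:3]=R.from_euler('xyz',st['tcp_rot'],degrees=True).as_matrix(); T[:3,3]=st['position']
        return c['mtx'],c['dist'],T@c['mount']
    return c['mtx'],c['dist'],c['T']
def onplane(C,px,z):
    K,d,T=C; px=np.asarray(px,float).reshape(-1,1,2)
    u=cv2.undistortPoints(px,K,d).reshape(-1,2)
    v=np.c_[u,np.ones(len(u))]@T[:3,:3].T; o=T[:3,3]
    return o+v*((z-o[2])/v[:,2])[:,None]
def proj(C,P):
    K,d,T=C; Ti=np.linalg.inv(T)
    return cv2.projectPoints(np.asarray(P,float).reshape(-1,1,3),cv2.Rodrigues(Ti[:3,:3])[0],Ti[:3,3],K,d)[0].reshape(-1,2)
def rect(C,m,z):
    """largest blob of mask -> world rect (centre, sizes, angle of long side deg)"""
    cs,_=cv2.findContours(m.astype(np.uint8),cv2.RETR_EXTERNAL,cv2.CHAIN_APPROX_NONE)
    c=max(cs,key=cv2.contourArea); w=onplane(C,c.reshape(-1,2),z)[:,:2]
    b=cv2.boxPoints(cv2.minAreaRect((w*1000).astype(np.float32)))/1000
    e=[b[1]-b[0],b[2]-b[1]]; e.sort(key=np.linalg.norm)
    return b.mean(0),np.linalg.norm(e[1]),np.linalg.norm(e[0]),np.degrees(np.arctan2(e[1][1],e[1][0]))%180
E
python3 - <<'E'
from h import *
im=cv2.imread("pics/top0.png"); C=cal("top"); hsv=cv2.cvtColor(im,cv2.COLOR_BGR2HSV); H,S,V=[hsv[...,i].astype(int) for i in range(3)]
def roi(m,x0,x1,y0,y1):
    o=np.zeros(m.shape,bool); o[y0:y1,x0:x1]=m[y0:y1,x0:x1]; return o
nb=~((H>95)&(H<110)&(S>120)&(V>100))  # not mat blue
for n,m,z in [("green",roi(nb,395,460,180,235),.002),("red",roi(nb,222,275,158,205),.002),
 ("relay",roi((H<20)&(S>150)&(V>170),335,370,240,270),.038),("choke",roi(nb,388,420,260,290),.02),
 ("cap silver",roi((S<60)&(V>120),225,250,238,262),.042),("capall",roi(nb,225,250,238,262),.02),
 ("blackfront",roi(nb,305,376,181,215),.014),("black",roi(nb,305,376,130,215),.014),("yellow front",roi(nb,112,190,209,250),.014),("yellow",roi(nb,112,190,160,250),.014)]:
    print(n,[np.round(v,3) for v in rect(C,m,z)],m.sum())
g=cv2.convertScaleAbs(im,alpha=1.8)
a=cv2.resize(g[155:260,110:260],None,fx=5.2,fy=5.2,interpolation=2)[:,:780]
b=cv2.resize(g[125:290,305:460],None,fx=3.6,fy=3.6,interpolation=2)
cv2.imwrite("pics/ca.png",a); cv2.imwrite("pics/cb.png",b)
E
```

```text
green [array([ 0.562, -0.309], dtype=float32), np.float32(0.103), np.float32(0.081), np.float32(117.02)] 1478
red [array([0.613, 0.107], dtype=float32), np.float32(0.108), np.float32(0.088), np.float32(85.611)] 1632
relay [array([ 0.444, -0.134], dtype=float32), np.float32(0.023), np.float32(0.023), np.float32(27.785)] 112
choke [array([ 0.407, -0.253], dtype=float32), np.float32(0.048), np.float32(0.027), np.float32(128.198)] 238
cap silver [array([0.449, 0.124], dtype=float32), np.float32(0.024), np.float32(0.022), np.float32(91.352)] 103
capall [array([0.449, 0.126], dtype=float32), np.float32(0.032), np.float32(0.032), np.float32(91.354)] 178
blackfront [array([ 0.582, -0.11 ], dtype=float32), np.float32(0.139), np.float32(0.069), np.float32(91.418)] 1770
black [array([ 0.636, -0.108], dtype=float32), np.float32(0.176), np.float32(0.14), np.float32(2.522)] 4365
yellow front [array([0.501, 0.324], dtype=float32), np.float32(0.151), np.float32(0.088), np.float32(87.148)] 2425
yellow [array([0.547, 0.326], dtype=float32), np.float32(0.181), np.float32(0.16), np.float32(177.053)] 5178
```

View pics/ca.png

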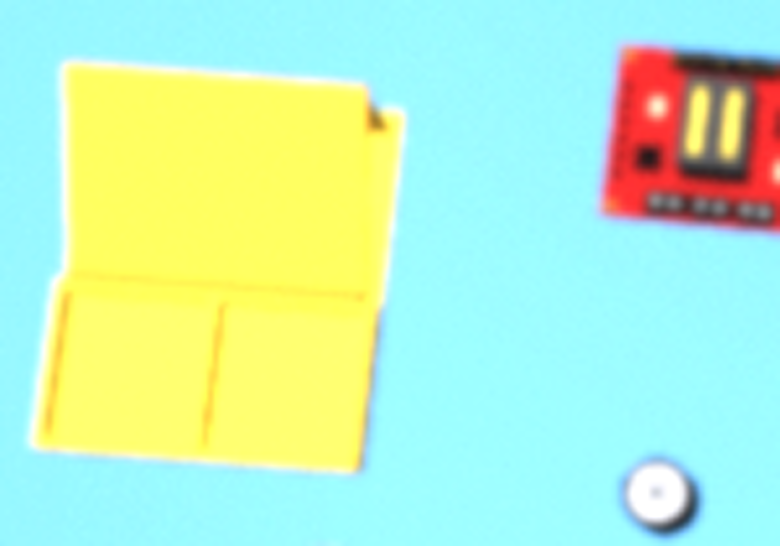

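View pics/cb.png

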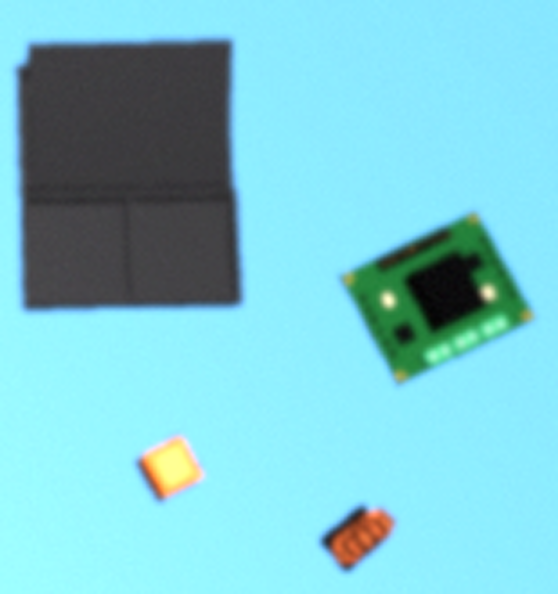

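```bash
python3 - <<'E'
from h import *
C=cal("top")
Y=lambda p:np.array(p)/5.2+[109.6,154.6]
B=lambda p:np.array(p)/3.6+[304.6,124.6]
for n,f,fl,fr,bl,br,zl,zr in [("yellow",Y,(33,447),(360,470),(65,63),(365,85),.014,0.0),("black",B,(25,308),(240,303),(30,45),(231,40),0.0,.014)]:
    P=[onplane(C,f(p),z)[0] for p,z in [(fl,zl),(fr,zr),(bl,.053),(br,.053)]]
    print(n,np.round(P,3).tolist())
    for a,b,xo in((0,1,-.082),(2,3,.077)):
        d=(P[a]-P[b])[:2]; th=np.arctan2(d[1],d[0])-np.pi/2; m=(P[a]+P[b])[:2]/2
        print(np.linalg.norm(d).round(3),np.degrees(th).round(1),(m-xo*np.array([np.cos(th),np.sin(th)])).round(4))
    d=((P[2]+P[3])-(P[0]+P[1]))/2; print("axis",np.degrees(np.arctan2(d[1],d[0])),np.linalg.norm(d[:2]))
E
```

```text
yellow [[0.465, 0.397, 0.014], [0.459, 0.259, 0.0], [0.626, 0.383, 0.053], [0.62, 0.255, 0.053]]
0.138 -2.2 [0.544  0.3245]
0.128 -2.7 [0.5459 0.3228]
axis -3.049667184319096 0.16101904461754937
black [[0.548, -0.044, 0.0], [0.552, -0.18, 0.014], [0.707, -0.042, 0.053], [0.713, -0.168, 0.053]]
0.137 1.7 [ 0.632  -0.1095]
0.127 2.9 [ 0.6334 -0.1089]
axis 2.4670265396061115 0.16037302508257162
```

```bash
cat >> h.py <<'E'
def down(psi,tilt=0): # tool pointing down with yaw psi; tilt about the carrier y given separately
    return R.from_euler('xyz',[180,0,psi],degrees=True)
def slope(yaw,psi): return R.from_euler('z',yaw,degrees=True)*R.from_euler('y',-25,degrees=True)*R.from_euler('z',-yaw,degrees=True)*down(psi)
def cur(st=None):
    st=st or manip.read_state(); return R.from_euler('xyz',st['tcp_rot'],degrees=True),np.array(st['position']),st
def plan(*targets):
    """print successive targets (pos m, Rotation) as shift mm / rotvec rad; each relative to the present pose"""
    r,p,_=cur()
    for P,Rt in targets:
        print((r.inv().apply(np.array(P)-p)*1000).round(1).tolist(),(r.inv()*Rt).as_rotvec().round(3).tolist())
def fr(o,yaw,v): # carrier-frame point to world
    return np.r_[o,0]+R.from_euler('z',yaw,degrees=True).apply(v)
YEL=([.545,.3235],-2.7); BLK=([.6325,-.109],2.3)
E
python3 -c "
from h import *
plan(((.613,.107,.2),down(175.6)))"
```

```text
[-517.7, -303.9, 30.6] [-0.002, -0.001, -0.339]
```

Request:
servo_tool(
  motion=[
    [[-518, -304, 31], [0, 0, -0.339], 1],
    [[-518, -304, 31], [0, 0, -0.339], 1],
    [[-518, -304, 31], [0, 0, -0.339], 1],
    [[-518, -304, 31], [0, 0, -0.339], 1],
    [[-518, -304, 31], [0, 0, -0.339], 1],
    [[-518, -304, 31], [0, 0, -0.339], 1],
    [[-518, -304, 31], [0, 0, -0.339], 1],
    [[-518, -304, 31], [0, 0, -0.339], 1],
    [[-518, -304, 31], [0, 0, -0.339], 1],
    [[-518, -304, 31], [0, 0, -0.339], 1],
  ],
  force=40,
)

```text
time_s: 1.35
position: [0.6145, 0.1047, 0.1996]
tcp_rot: [-180.0, -0.0, 175.5]
wrist_force: [0.4, 0.6, 0.4]
grip_width: 0.0856
grip_force: 0.0
```

```bash
cat > w.py <<'E'
from h import *
import sys
st=manip.read_state(); im=manip.camera("wrist"); cv2.imwrite(f"pics/{sys.argv[1]}.png",im)
import pickle; pickle.dump(st,open(f"pics/{sys.argv[1]}.pkl","wb"))
print(st['position'].round(4),st['tcp_rot'].round(2),np.abs(st['joint_velocities']).max().round(2))
E
python3 w.py w1; python3 - <<'E'
from h import *; import pickle
im=cv2.imread("pics/w1.png"); C=cal("wrist",pickle.load(open("pics/w1.pkl","rb")))
h=cv2.cvtColor(im,cv2.COLOR_BGR2HSV).astype(int); H,S,V=h[...,0],h[...,1],h[...,2]
m=(((H<10)|(H>170))&(S>120)&(V>50)).astype(np.uint8); m=cv2.morphologyEx(m,cv2.MORPH_CLOSE,np.ones((25,25)))
print(rect(C,m,.003))
E
```

```text
[0.6145 0.1047 0.1996] [-1.7999e+02 -5.0000e-02  1.7548e+02] 24.62
(array([0.611327  , 0.10838293], dtype=float32), np.float32(0.098272115), np.float32(0.078000605), np.float32(85.466675))
```

View pics/w1.png

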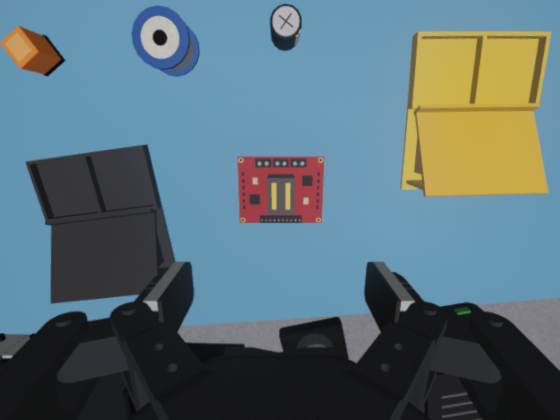

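The red board is at about pixel (281,190), both carriers are in view, and the board's measured size matches the nominal one. I'll descend and grip.

```bash
python3 -c "
from h import *
print(cur()[1]); plan(((.6115,.108,.05),down(175.5)),((.6115,.108,.007),down(175.5)))"
```

```text
[0.61652901 0.10134315 0.1994418 ]
[5.7, 6.6, 149.4] [-0.002, 0.001, -0.003]
[5.7, 6.7, 192.4] [-0.002, 0.001, -0.003]
```

```bash
cat >> h.py <<'E'
import json,os
def cmd():
    p=np.array([.263,.595,.231]); r=down(156.176)
    for s,t in json.load(open('log.json')): p=p+r.apply(np.array(s)/1000); r=r*R.from_rotvec(t)
    return r,p
def done(s,t):
    L=json.load(open('log.json')) if os.path.exists('log.json') else []
    L.append([s,t]); json.dump(L,open('log.json','w'))
def plan(*targets,lim=1):
    r,p=cmd(); s=manip.read_state(); print('meas-cmd mm',((s['position']-p)*1000).round(1),'t',round(s['time_s'],2),'grip',round(s['grip_width'],4))
    for P,Rt in targets:
        print((r.inv().apply(np.array(P)-p)*1000).round(1).tolist(),(r.inv()*Rt).as_rotvec().round(3).tolist())
E
python3 -c "
from h import *
done([-518,-304,31],[0,0,-.339])
plan(((.6115,.108,.05),down(175.5)),((.6115,.108,.007),down(175.5)))"
```

```text
meas-cmd mm [ 2.5 -6.3 -0.6] t 1.4 grip 0.0859
[2.6, 0.1, 150.0] [-0.0, 0.0, 0.002]
[2.6, 0.1, 193.0] [-0.0, 0.0, 0.002]
```

Request:
servo_tool(
  motion=[
    [[3, 0, 60], [0, 0, 0], 1],
    [[3, 0, 110], [0, 0, 0], 1],
    [[3, 0, 150], [0, 0, 0], 1],
    [[3, 0, 175], [0, 0, 0], 1],
    [[3, 0, 190], [0, 0, 0], 1],
    [[3, 0, 193], [0, 0, 0], 1],
    [[3, 0, 193], [0, 0, 0], 1],
    [[3, 0, 193], [0, 0, 0], 0.2],
    [[3, 0, 193], [0, 0, 0], 0],
    [[3, 0, 193], [0, 0, 0], 0],
  ],
  force=40,
)

```text
time_s: 2.65
position: [0.6109, 0.1075, 0.0078]
tcp_rot: [180.0, 0.0, 175.6]
wrist_force: [-0.1, -0.1, -0.1]
grip_width: 0.0322
grip_force: 0.0
```

```bash
python3 -c "
from h import *
done([3,0,193],[0,0,0]); s=manip.read_state(); print(s)
plan(((.6115,.108,.12),down(175.5)))"
```

```text
{'time_s': 2.65, 'q': array([-4.75376719e-01,  2.65641704e+01,  9.93181394e+01,  1.60523318e-03,
        5.40759390e+01, -8.60760372e+01]), 'joint_velocities': array([-0.02703148,  0.13572679,  0.20973971,  0.11629544,  0.05013182,
        0.05285886]), 'joint_torque': array([ 1.01625785e-03, -4.46848834e+01, -2.56619418e+01, -1.46054458e-04,
       -3.30532275e-03,  3.13959231e-05]), 'position': array([0.61088635, 0.10754107, 0.00776043]), 'tcp_rot': array([1.79995845e+02, 4.15642303e-02, 1.75599718e+02]), 'wrist_force': array([-0.14687417, -0.05273545, -0.1205269 ]), 'torque': array([ 0.02900296,  0.00160953, -0.00328592]), 'grip_force': 0.0, 'grip_width': 0.032201938641200065}
meas-cmd mm [-0.2 -0.4  0.8] t 2.65 grip 0.0322
[-0.4, 0.1, -113.0] [-0.0, 0.0, 0.002]
```

Request:
servo_tool(
  motion=[
    [[3, 0, 0], [0, 0, 0], 0],
    [[0, 0, 0], [0, 0, 0], 0],
    [[0, 0, 0], [0, 0, 0], 0],
    [[0, 0, -30], [0, 0, 0], 0],
    [[0, 0, -80], [0, 0, 0], 0],
    [[0, 0, -130], [0, 0, 0], 0],
    [[0, 0, -170], [0, 0, 0], 0],
    [[0, 0, -170], [0, 0, 0], 0],
    [[0, 0, -170], [0, 0, 0], 0],
    [[0, 0, -170], [0, 0, 0], 0],
  ],
)

```text
time_s: 3.9
position: [0.609, 0.1075, 0.1743]
tcp_rot: [-180.0, -0.3, 175.6]
wrist_force: [-0.2, 0.2, -2.2]
grip_width: 0.0295
grip_force: 41.1
```

```bash
cat >> h.py <<'E'
def board_pose(car,psi,up,nrm,off=(0,0,.0075)):
    """TCP pose that puts the board origin at its rest + up-slope + normal (m); off = TCP in board frame (axes along slope)"""
    o,yaw=car; c,s=np.cos(.436),np.sin(.436); u=np.array([c,0,s]); n=np.array([-s,0,c]); b=np.array([.030,0,.031])
    return fr(o,yaw,b+u*(up+off[0])+np.array([0,off[1],0])+n*(nrm+off[2])),slope(yaw,psi)
E
python3 -c "
from h import *
done([0,0,-170],[0,0,0])
plan(board_pose(YEL,177.3,.004,.12),board_pose(YEL,177.3,.004,.02),board_pose(YEL,177.3,.004,.0))
print(manip.read_state()['grip_force'])"
```

```text
meas-cmd mm [-2.1 -0.4 -2.7] t 3.9 grip 0.0295
[102.6, 209.3, 28.7] [-0.006, -0.436, -0.029]
[60.4, 210.5, 119.4] [-0.006, -0.436, -0.029]
[52.0, 210.8, 137.5] [-0.006, -0.436, -0.029]
41.11824989318848
```

Request:
servo_tool(
  motion=[
    [[25, 50, 7], [0, -0.1, 0], 0],
    [[50, 100, 14], [0, -0.2, -0.01], 0],
    [[75, 150, 21], [-0.003, -0.3, -0.02], 0],
    [[95, 190, 27], [-0.006, -0.4, -0.029], 0],
    [[103, 209, 29], [-0.006, -0.436, -0.029], 0],
    [[98, 210, 38], [-0.006, -0.436, -0.029], 0],
    [[85, 210, 67], [-0.006, -0.436, -0.029], 0],
    [[68, 210, 102], [-0.006, -0.436, -0.029], 0],
    [[68, 210, 102], [-0.006, -0.436, -0.029], 0],
    [[68, 210, 102], [-0.006, -0.436, -0.029], 0],
  ],
)

```text
time_s: 5.15
position: [0.5594, 0.3216, 0.0756]
tcp_rot: [-180.0, 25.0, 177.2]
wrist_force: [-0.9, 0.8, -2.2]
grip_width: 0.0295
grip_force: 41.0
```

```bash
python3 -c "
from h import *
done([68,210,102],[-0.006,-0.436,-0.029])
plan(board_pose(YEL,177.3,.004,.01),board_pose(YEL,177.3,.004,.0))
"; python3 w.py w2
```

```text
meas-cmd mm [-0.  -0.9  0.6] t 5.15 grip 0.0295
[0.5, 0.3, 29.0] [-0.001, -0.0, -0.0]
[0.5, 0.3, 39.0] [-0.001, -0.0, -0.0]
[0.5594 0.3216 0.0756] [-179.97   24.98  177.24] 1.77
```

View pics/w2.png

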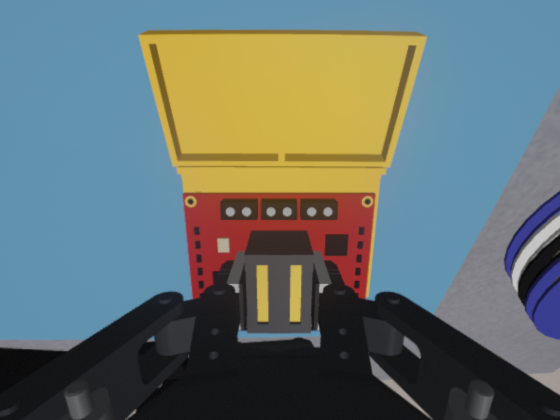

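The board hangs square above the rest. The carrier's front corners are at (146,36) and (424,38), and the board's lower corners are at (184,193) and (375,193). I'll check these against projections.

```bash
python3 - <<'E'
from h import *; import pickle
st=pickle.load(open("pics/w2.pkl","rb")); C=cal("wrist",st); o,y=YEL
P=[fr(o,y,v) for v in [(-.082,-.07,.014),(-.082,.07,.014)]]
print(proj(C,P).round(1)); print(onplane(C,[(146,36),(424,38)],.014).round(4), np.round(P,4))
r,p,_=cur(st)
B=[p+r.apply(np.array([.04,s*.05,.0045])) for s in(-1,1)]  # board top lower corners
print(proj(C,B).round(1)); print(np.round(B,4))
E
```

```text
[[134.5  42.1]
 [421.8  41.6]]
[[0.4576 0.264  0.014 ]
 [0.4649 0.398  0.014 ]] [[0.4598 0.2574 0.014 ]
 [0.4664 0.3973 0.014 ]]
[[178.8 193.8]
 [373.1 193.8]]
[[0.5226 0.2733 0.0546]
 [0.5275 0.3732 0.0546]]
```

Request:
servo_tool(
  motion=[
    [[0, 1, 15], [0, 0, 0], 0],
    [[0, 1, 25], [0, 0, 0], 0],
    [[0, 1, 30], [0, 0, 0], 0],
    [[0, 1, 32], [0, 0, 0], 0],
    [[0, 1, 34], [0, 0, 0], 0],
    [[0, 1, 35], [0, 0, 0], 0],
    [[0, 1, 36], [0, 0, 0], 0],
    [[0, 1, 37], [0, 0, 0], 0],
    [[0, 1, 37], [0, 0, 0], 0],
    [[0, 1, 37], [0, 0, 0], 0],
  ],
)

```text
time_s: 6.45
position: [0.5746, 0.3224, 0.0418]
tcp_rot: [-180.0, 25.0, 177.3]
wrist_force: [-0.6, 0.6, -1.6]
grip_width: 0.0295
grip_force: 41.1
```

```bash
python3 -c "
from h import *
done([0,1,37],[0,0,0])
plan(board_pose(YEL,177.3,.0,.0));r,p,s=cur();print('tool-frame force',r.inv().apply(s['wrist_force']).round(1))
"; python3 w.py w3
```

```text
meas-cmd mm [-0.4 -0.4  0.3] t 6.45 grip 0.0295
[4.5, -0.7, 2.0] [-0.001, -0.0, -0.0]
tool-frame force [1.3 0.6 1.2]
[0.5746 0.3224 0.0418] [-179.98   24.99  177.29] 0.11
```

View pics/w3.png

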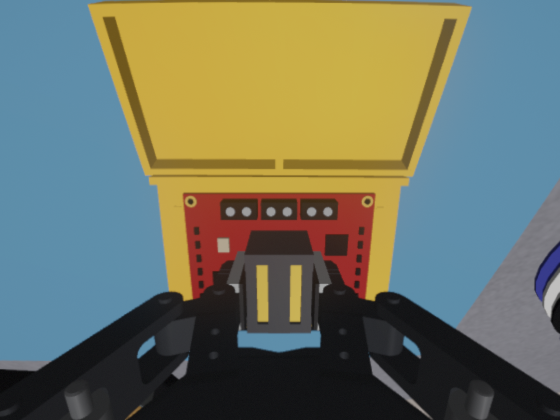

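The board is centred on the rest, still about 2 mm above it. I'll lower it the rest of the way, then slide it down to the lip.

Request:
servo_tool(
  motion=[
    [[0, 0, 1], [0, 0, 0], 0],
    [[0, 0, 1.5], [0, 0, 0], 0],
    [[0, 0, 2], [0, 0, 0], 0],
    [[1, 0, 2], [0, 0, 0], 0],
    [[2, 0, 2], [0, 0, 0], 0],
    [[3, 0, 2], [0, 0, 0], 0],
    [[4, 0, 2], [0, 0, 0], 0],
    [[5, 0, 2], [0, 0, 0], 0],
    [[5, 0, 2], [0, 0, 0], 0],
    [[5, 0, 2], [0, 0, 0], 0],
  ],
)

```text
time_s: 7.75
position: [0.5709, 0.3226, 0.0378]
tcp_rot: [-180.0, 25.0, 177.3]
wrist_force: [-0.3, 0.4, -2.0]
grip_width: 0.0293
grip_force: 41.1
```

```bash
python3 -c "
from h import *
done([5,0,2],[0,0,0])
plan();r,p,s=cur();print('tool-frame force',r.inv().apply(s['wrist_force']).round(1),s['torque'])
"
```

```text
meas-cmd mm [-0.4 -0.3  0.3] t 7.75 grip 0.0293
tool-frame force [1.2 0.4 1.7] [0.04791102 0.34386688 0.04771877]
```

Request:
servo_tool(
  motion=[
    [[0, 0, 0.5], [0, 0, 0], 0],
    [[0, 0, 1], [0, 0, 0], 0],
    [[0, 0, 1.5], [0, 0, 0], 0],
    [[0, 0, 2], [0, 0, 0], 0],
    [[0, 0, 2], [0, 0, 0], 0],
    [[0.5, 0, 2], [0, 0, 0], 0],
    [[1, 0, 2], [0, 0, 0], 0],
    [[1.5, 0, 2], [0, 0, 0], 0],
    [[2, 0, 2], [0, 0, 0], 0],
    [[2, 0, 2], [0, 0, 0], 0],
  ],
)

```text
time_s: 9.0
position: [0.5711, 0.3226, 0.0377]
tcp_rot: [-179.9, 25.1, 177.3]
wrist_force: [-7.7, -4.3, 13.4]
grip_width: 0.0291
grip_force: 43.4
```

```bash
python3 -c "
from h import *
done([2,0,2],[0,0,0])
plan(board_pose(YEL,177.3,.0,.0));r,p,s=cur();print('tool-frame force',r.inv().apply(s['wrist_force']).round(1),s['torque'])
"; python3 w.py w4
```

```text
meas-cmd mm [ 0.7 -0.4  2.8] t 9.0 grip 0.0291
[-2.5, -0.7, -2.0] [-0.001, -0.0, -0.0]
tool-frame force [  1.1  -4.7 -15.3] [-0.89364123  0.58769807 -0.40397877]
[0.5711 0.3226 0.0377] [-179.94   25.12  177.3 ] 0.21
```

View pics/w4.png

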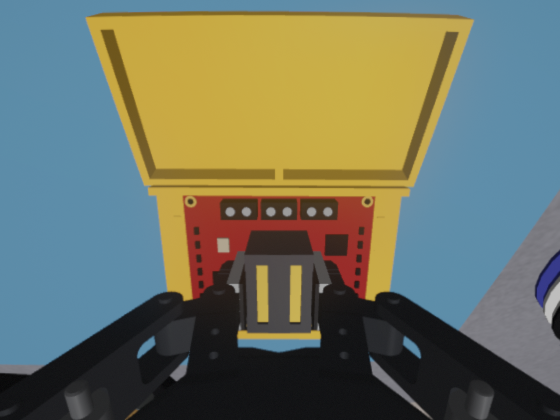

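Request:
servo_tool(
  motion=[
    [[0, 0, -1.5], [0, 0, 0], 0],
    [[0.5, 0, -1.5], [0, 0, 0], 0],
    [[1, 0, -1.5], [0, 0, 0], 0],
    [[1.5, 0, -1.5], [0, 0, 0], 0],
    [[2, 0, -1.5], [0, 0, 0], 0],
    [[2.5, 0, -1.5], [0, 0, 0], 0],
    [[3, 0, -1.5], [0, 0, 0], 0],
    [[3, 0, -1.5], [0, 0, 0], 0],
    [[3, 0, -1.5], [0, 0, 0], 0],
    [[3, 0, -1.5], [0, 0, 0], 0],
  ],
)

```text
time_s: 10.3
position: [0.5704, 0.323, 0.0381]
tcp_rot: [179.9, 25.4, 177.2]
wrist_force: [9.6, -4.9, 2.0]
grip_width: 0.0293
grip_force: 41.0
```

```bash
python3 -c "
from h import *
done([3,0,-1.5],[0,0,0])
plan(board_pose(YEL,177.3,.0,.0));r,p,s=cur();print('tool-frame force',r.inv().apply(s['wrist_force']).round(1),s['torque'])
"
```

```text
meas-cmd mm [ 3.4 -0.1  3.1] t 10.3 grip 0.0293
[-5.5, -0.7, -0.5] [-0.001, -0.0, -0.0]
tool-frame force [-9.7 -4.4  2.4] [-0.62706621 -1.61598061 -0.44588117]
```

Request:
servo_tool(
  motion=[
    [[-2, 0, 0.5], [0, 0, 0], 0],
    [[-2.5, 0, 0.5], [0, 0, 0], 0],
    [[-2.5, 0, 0.5], [0, 0, 0], 0.55],
    [[-2.5, 0, 0.5], [0, 0, 0], 0.55],
    [[-2.5, 0, 0.5], [0, 0, 0], 0.55],
    [[-2.5, 0, 0.5], [0, 0, 0], 0.55],
    [[-2.5, 0, -15], [0, 0, 0], 0.55],
    [[-2.5, 0, -50], [0, 0, 0], 0.55],
    [[-2.5, 0, -100], [0, 0, 0], 0.7],
    [[-2.5, 0, -120], [0, 0, 0], 0.7],
  ],
)

```text
time_s: 11.55
position: [0.5184, 0.3261, 0.1494]
tcp_rot: [179.8, 25.2, 177.3]
wrist_force: [-0.0, -0.4, 0.2]
grip_width: 0.0598
grip_force: 0.0
```

```bash
python3 -c "
from h import *
done([-2.5,0,-120],[0,0,0])
plan(((.449,.126,.19),down(150)),((.449,.126,.19),down(177)))
"; python3 w.py w5
```

```text
meas-cmd mm [-0.3  0.6  4.6] t 11.55 grip 0.0598
[35.5, -202.6, -66.3] [0.103, 0.428, 0.469]
[35.5, -202.6, -66.3] [0.001, 0.436, 0.005]
[0.5184 0.3261 0.1494] [179.85  25.25 177.27] 17.78
```

View pics/w5.png

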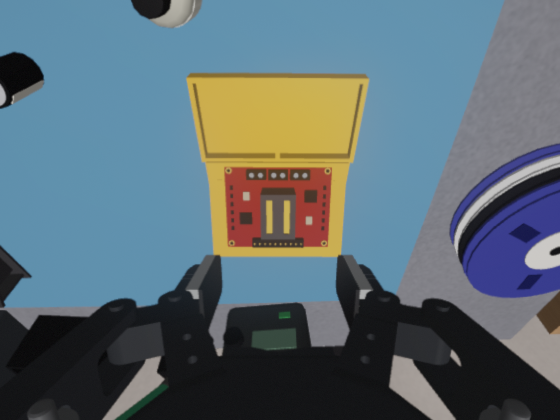

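The red board sits squarely on the rest against the lip: board columns 224–331, rest 208–348. The capacitor is next.

```bash
python3 -c "
from h import *
plan(((.449,.125,.13),down(177)),((.449,.125,.012),down(177)))
"
```

```text
meas-cmd mm [0.  1.2 6.2] t 11.6 grip 0.0598
[60.8, -203.5, -11.9] [0.001, 0.436, 0.005]
[110.6, -203.5, 95.1] [0.001, 0.436, 0.005]
```

Request:
servo_tool(
  motion=[
    [[15, -50, -3], [0, 0.1, 0], 0.7],
    [[30, -100, -6], [0, 0.2, 0], 0.7],
    [[45, -150, -9], [0, 0.3, 0.002], 0.7],
    [[60, -200, -12], [0, 0.436, 0.005], 0.7],
    [[61, -203, -12], [0.001, 0.436, 0.005], 0.7],
    [[80, -203, 29], [0.001, 0.436, 0.005], 0.7],
    [[100, -203, 72], [0.001, 0.436, 0.005], 0.7],
    [[111, -203, 95], [0.001, 0.436, 0.005], 0.7],
    [[111, -203, 95], [0.001, 0.436, 0.005], 0.7],
    [[111, -203, 95], [0.001, 0.436, 0.005], 0.7],
  ],
)

```text
time_s: 12.85
position: [0.4491, 0.1257, 0.0133]
tcp_rot: [-180.0, 0.1, 177.0]
wrist_force: [0.0, 0.1, 0.4]
grip_width: 0.0595
grip_force: 0.0
```

```bash
python3 -c "
from h import *
done([111,-203,95],[0.001,0.436,0.005])
plan(((.449,.125,.012),down(177)))
"; python3 w.py w6
```

```text
meas-cmd mm [0.5 0.2 1.4] t 12.85 grip 0.0595
[-0.4, -0.5, -0.1] [-0.0, 0.0, -0.0]
[0.4491 0.1257 0.0133] [-1.8000e+02  1.3000e-01  1.7704e+02] 0.93
```

View pics/w6.png

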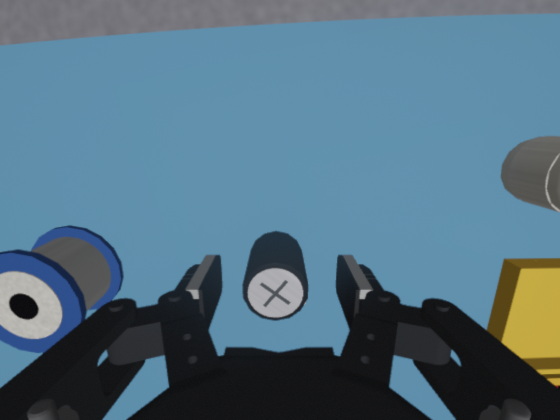

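The capacitor's silver top, at (275,293), is between the open pads.

```bash
python3 -c "
from h import *; import pickle
C=cal('wrist',pickle.load(open('pics/w6.pkl','rb')));print(onplane(C,[(275,293)],.042))
"
```

```text
[[0.44665692 0.12564353 0.042     ]]
```

Centred within 3 mm. I'll shift by 2 mm, close and lift.

Request:
servo_tool(
  motion=[
    [[2, 0, 0], [0, 0, 0], 0.7],
    [[2, 0, 0], [0, 0, 0], 0],
    [[2, 0, 0], [0, 0, 0], 0],
    [[2, 0, 0], [0, 0, 0], 0],
    [[2, 0, 0], [0, 0, 0], 0],
    [[2, 0, -30], [0, 0, 0], 0],
    [[2, 0, -75], [0, 0, 0], 0],
    [[2, 0, -110], [0, 0, 0], 0],
    [[2, 0, -110], [0, 0, 0], 0],
    [[2, 0, -110], [0, 0, 0], 0],
  ],
  force=30,
)

```text
time_s: 14.15
position: [0.4453, 0.1252, 0.121]
tcp_rot: [-180.0, -0.1, 177.0]
wrist_force: [0.1, 0.4, -0.4]
grip_width: 0.0291
grip_force: 29.9
```

```bash
python3 -c "
from h import *
done([2,0,-110],[0,0,0])
o,y=BLK
plan((fr(o,y,[-.047,.034,.12]),down(180)),(fr(o,y,[-.047,.034,.017]),down(180)))
"
```

```text
meas-cmd mm [-1.3 -0.4 -0.8] t 14.15 grip 0.0291
[-148.0, -195.1, 2.0] [-0.0, 0.0, -0.052]
[-148.0, -195.0, 105.0] [-0.0, 0.0, -0.052]
```

Request:
servo_tool(
  motion=[
    [[-37, -49, 0], [0, 0, -0.013], 0],
    [[-74, -98, 0], [0, 0, -0.026], 0],
    [[-111, -147, 0], [0, 0, -0.04], 0],
    [[-148, -195, 0], [0, 0, -0.052], 0],
    [[-148, -195, 20], [0, 0, -0.052], 0],
    [[-148, -195, 55], [0, 0, -0.052], 0],
    [[-148, -195, 75], [0, 0, -0.052], 0],
    [[-148, -195, 85], [0, 0, -0.052], 0],
    [[-148, -195, 85], [0, 0, -0.052], 0],
    [[-148, -195, 85], [0, 0, -0.052], 0],
  ],
)

```text
time_s: 15.4
position: [0.5846, -0.0773, 0.0384]
tcp_rot: [-179.9, 0.1, 180.0]
wrist_force: [0.1, -0.4, 0.8]
grip_width: 0.0293
grip_force: 30.0
```

```bash
python3 -c "
from h import *
done([-148,-195,85],[0,0,-.052]);plan()
"; python3 w.py w7
```

```text
meas-cmd mm [ 0.4 -0.4  1.5] t 15.4 grip 0.0293
[ 0.5846 -0.0773  0.0384] [-1.7994e+02  1.2000e-01  1.7999e+02] 0.34
```

View pics/w7.png

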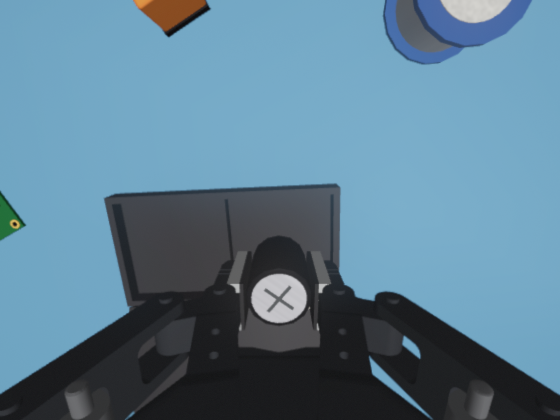

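The capacitor hangs over the +y pocket. The carrier's front corners are at (108,197) and (340,185).

```bash
python3 -c "
from h import *; import pickle
C=cal('wrist',pickle.load(open('pics/w7.pkl','rb')));P=onplane(C,[(108,197),(340,185),(228,199)],.014);print(P.round(4))
o,y=BLK;print([fr(o,y,v).round(4).tolist() for v in [(-.082,-.07,.014),(-.082,.07,.014),(-.08,0,.014)]])
"
```

```text
[[ 0.5511 -0.1765  0.014 ]
 [ 0.5441 -0.0405  0.014 ]
 [ 0.5524 -0.1055  0.014 ]]
[[0.5534, -0.1822, 0.014], [0.5478, -0.0423, 0.014], [0.5526, -0.1122, 0.014]]
```

Request:
servo_tool(
  motion=[
    [[1, 1, 8], [0, 0, 0], 0],
    [[2, 2, 14], [0, 0, 0], 0],
    [[2, 2, 18], [0, 0, 0], 0],
    [[2, 2, 20], [0, 0, 0], 0],
    [[2, 2, 21], [0, 0, 0], 0],
    [[2, 2, 21], [0, 0, 0], 0],
    [[2, 2, 21], [0, 0, 0], 0.55],
    [[2, 2, 21], [0, 0, 0], 0.55],
    [[2, 2, 21], [0, 0, 0], 0.55],
    [[2, 2, 21], [0, 0, 0], 0.55],
  ],
)

```text
time_s: 16.7
position: [0.5817, -0.0752, 0.0162]
tcp_rot: [-180.0, -0.0, 180.0]
wrist_force: [-0.1, -0.6, 0.3]
grip_width: 0.0472
grip_force: 0.0
```

```bash
sed -i 's/BLK=(\[.6325,-.109\],2.3)/BLK=([.6305,-.1065],2.5)/' h.py; python3 -c "
from h import *
done([2,2,21],[0,0,0]);
r,p=cmd()
plan((p+[0,0,.11],r),((.444,-.134,.13),down(180)))
"
```

```text
meas-cmd mm [-0.5 -0.4  0.2] t 16.7 grip 0.0472
[-0.0, -0.0, -110.0] [0.0, 0.0, 0.0]
[138.2, -59.2, -114.0] [-0.0, 0.0, -0.0]
```

Request:
servo_tool(
  motion=[
    [[0, 0, -30], [0, 0, 0], 0.55],
    [[0, 0, -75], [0, 0, 0], 0.55],
    [[0, 0, -114], [0, 0, 0], 0.55],
    [[50, -22, -114], [0, 0, 0], 0.7],
    [[100, -43, -114], [0, 0, 0], 0.7],
    [[138, -59, -114], [0, 0, 0], 0.7],
    [[138, -59, -114], [0, 0, 0], 0.7],
    [[138, -59, -114], [0, 0, 0], 0.7],
    [[138, -59, -114], [0, 0, 0], 0.7],
    [[138, -59, -114], [0, 0, 0], 0.7],
  ],
)

```text
time_s: 17.95
position: [0.4444, -0.1339, 0.1303]
tcp_rot: [-180.0, 0.0, -180.0]
wrist_force: [-0.1, 0.2, 0.1]
grip_width: 0.0596
grip_force: 0.0
```

```bash
python3 w.py w8; python3 - <<'E'
from h import *; import pickle
done([138,-59,-114],[0,0,0]);plan()
im=cv2.imread("pics/w8.png"); C=cal("wrist",pickle.load(open("pics/w8.pkl","rb")))
h=cv2.cvtColor(im,cv2.COLOR_BGR2HSV).astype(int); H,S,V=h[...,0],h[...,1],h[...,2]
m=(H<18)&(S>120)&(V>150); print(rect(C,m,.038),m.sum())
for v in (60,120,180,200,220): m=(H<22)&(S>120)&(V>v); print(v,m.sum(), rect(C,m,.038)[:3])
E
```

```text
[ 0.4444 -0.1339  0.1303] [-179.98    0.   -179.97] 0.38
meas-cmd mm [ 0.  -0.1  0.2] t 18.0 grip 0.0601
(array([ 0.44235632, -0.13231626], dtype=float32), np.float32(0.027733052), np.float32(0.025708573), np.float32(29.245184)) 733
60 1327 (array([ 0.44234198, -0.13227326], dtype=float32), np.float32(0.02772825), np.float32(0.02580687))
120 1082 (array([ 0.44234198, -0.13227326], dtype=float32), np.float32(0.02772825), np.float32(0.02580687))
180 461 (array([ 0.44274905, -0.13233179], dtype=float32), np.float32(0.027045937), np.float32(0.025329994))Traceback (most recent call last):
  File "<stdin>", line 6, in <module>
  File "h.py", line 22, in rect
    c=max(cs,key=cv2.contourArea); w=onplane(C,c.reshape(-1,2),z)[:,:2]
ValueError: max() iterable argument is empty
```

View pics/w8.png

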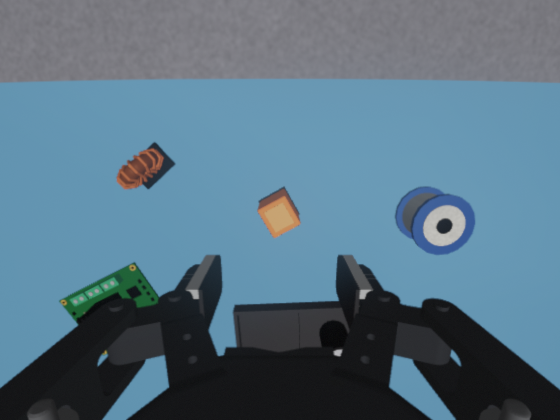

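The relay's top is at (280,213), and the capacitor is in its pocket. The choke is at (145,165).

```bash
python3 -c "
from h import *
plan(((.4425,-.1323,.06),down(119.2)),((.4425,-.1323,.01),down(119.2)))
"
```

```text
meas-cmd mm [ 0.  -0.1  0.2] t 18.0 grip 0.0601
[1.7, 1.5, 70.0] [-0.0, 0.0, 1.061]
[1.7, 1.5, 120.0] [-0.0, 0.0, 1.061]
```

Request:
servo_tool(
  motion=[
    [[2, 1.5, 10], [0, 0, 0.18], 0.7],
    [[2, 1.5, 20], [0, 0, 0.36], 0.7],
    [[2, 1.5, 30], [0, 0, 0.54], 0.7],
    [[2, 1.5, 40], [0, 0, 0.72], 0.7],
    [[2, 1.5, 50], [0, 0, 0.9], 0.7],
    [[2, 1.5, 65], [0, 0, 1.061], 0.7],
    [[2, 1.5, 90], [0, 0, 1.061], 0.7],
    [[2, 1.5, 110], [0, 0, 1.061], 0.7],
    [[2, 1.5, 120], [0, 0, 1.061], 0.7],
    [[2, 1.5, 120], [0, 0, 1.061], 0.7],
  ],
)

```text
time_s: 19.25
position: [0.4416, -0.1324, 0.0098]
tcp_rot: [-180.0, -0.0, 119.2]
wrist_force: [-0.5, 0.1, -0.1]
grip_width: 0.0598
grip_force: 0.0
```

Request:
servo_tool(
  motion=[
    [[0, 0, 0], [0, 0, 0], 0.7],
    [[0, 0, 0], [0, 0, 0], 0],
    [[0, 0, 0], [0, 0, 0], 0],
    [[0, 0, 0], [0, 0, 0], 0],
    [[0, 0, 0], [0, 0, 0], 0],
    [[0, 0, -30], [0, 0, 0], 0],
    [[0, 0, -75], [0, 0, 0], 0],
    [[0, 0, -110], [0, 0, 0], 0],
    [[0, 0, -110], [0, 0, 0], 0],
    [[0, 0, -110], [0, 0, 0], 0],
  ],
  force=30,
)

```text
time_s: 20.5
position: [0.4409, -0.1322, 0.1191]
tcp_rot: [-179.9, -0.1, 119.2]
wrist_force: [-0.3, -0.1, -1.0]
grip_width: 0.0279
grip_force: 29.9
```

```bash
python3 -c "
from h import *
done([2,1.5,120],[0,0,1.061]);done([0,0,-110],[0,0,0]);
o,y=BLK
plan((fr(o,y,[-.047,-.034,.12]),down(182)),(fr(o,y,[-.047,-.034,.0145]),down(182)))
"
```

```text
meas-cmd mm [-1.3  0.1 -0.9] t 20.5 grip 0.0279
[-78.6, 119.7, -0.0] [-0.0, 0.0, -1.096]
[-78.6, 119.7, 105.5] [-0.0, 0.0, -1.096]
```

Request:
servo_tool(
  motion=[
    [[-13, 20, 0], [0, 0, -0.18], 0],
    [[-26, 40, 0], [0, 0, -0.36], 0],
    [[-39, 60, 0], [0, 0, -0.54], 0],
    [[-52, 80, 0], [0, 0, -0.72], 0],
    [[-65, 100, 0], [0, 0, -0.9], 0],
    [[-79, 120, 10], [0, 0, -1.096], 0],
    [[-79, 120, 45], [0, 0, -1.096], 0],
    [[-79, 120, 75], [0, 0, -1.096], 0],
    [[-79, 120, 85], [0, 0, -1.096], 0],
    [[-79, 120, 85], [0, 0, -1.096], 0],
  ],
)

```text
time_s: 21.75
position: [0.584, -0.1427, 0.0338]
tcp_rot: [179.9, -0.2, -178.0]
wrist_force: [-0.0, -0.1, 0.7]
grip_width: 0.0286
grip_force: 29.9
```

```bash
python3 -c "
from h import *
done([-79,120,85],[0,0,-1.096]);plan()
"; python3 w.py w9
```

```text
meas-cmd mm [-1.5  0.  -1.2] t 21.75 grip 0.0286
[ 0.584  -0.1427  0.0338] [ 1.7994e+02 -1.5000e-01 -1.7803e+02] 1.94
```

View pics/w9.png

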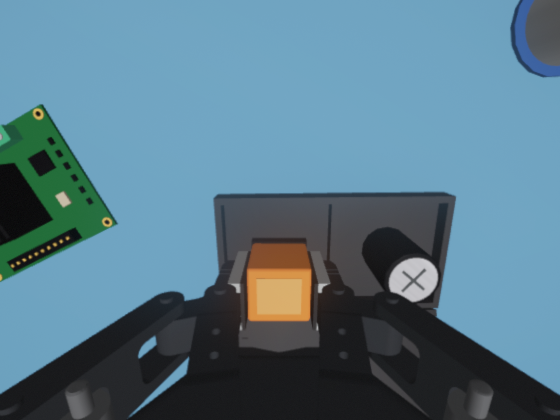

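The relay is held upright over the other pocket, and the capacitor stands in its own. I'll lower and release.

Request:
servo_tool(
  motion=[
    [[0, 0, 8], [0, 0, 0], 0],
    [[0, 0, 14], [0, 0, 0], 0],
    [[0, 0, 18], [0, 0, 0], 0],
    [[0, 0, 20], [0, 0, 0], 0],
    [[0, 0, 21], [0, 0, 0], 0],
    [[0, 0, 21], [0, 0, 0], 0],
    [[0, 0, 21], [0, 0, 0], 0.55],
    [[0, 0, 21], [0, 0, 0], 0.55],
    [[0, 0, 21], [0, 0, 0], 0.55],
    [[0, 0, 21], [0, 0, 0], 0.55],
  ],
)

```text
time_s: 23.05
position: [0.585, -0.1432, 0.0142]
tcp_rot: [-180.0, -0.0, -178.0]
wrist_force: [0.1, -0.6, 0.1]
grip_width: 0.047
grip_force: 0.0
```

```bash
python3 -c "
from h import *
done([0,0,21],[0,0,0]);
r,p=cmd()
plan((p+[0,0,.11],r),((.407,-.253,.14),down(150)))
"
```

```text
meas-cmd mm [-0.5 -0.4  0.2] t 23.05 grip 0.047
[0.0, -0.0, -110.0] [0.0, 0.0, 0.0]
[182.2, -104.0, -126.0] [-0.0, 0.0, 0.558]
```

Request:
servo_tool(
  motion=[
    [[0, 0, -30], [0, 0, 0], 0.55],
    [[0, 0, -75], [0, 0, 0], 0.55],
    [[0, 0, -126], [0, 0, 0.1], 0.55],
    [[50, -30, -126], [0, 0, 0.25], 0.7],
    [[100, -60, -126], [0, 0, 0.4], 0.7],
    [[150, -85, -126], [0, 0, 0.558], 0.7],
    [[182, -104, -126], [0, 0, 0.7], 0.7],
    [[182, -104, -126], [0, 0, 0.85], 0.7],
    [[182, -104, -126], [0, 0, 0.99], 0.7],
    [[182, -104, -126], [0, 0, 0.99], 0.7],
  ],
)

```text
time_s: 24.3
position: [0.4066, -0.2534, 0.1404]
tcp_rot: [-180.0, 0.0, 125.3]
wrist_force: [1.0, 0.2, -0.1]
grip_width: 0.0599
grip_force: 0.0
```

```bash
python3 w.py w10; python3 - <<'E'
from h import *; import pickle
done([182,-104,-126],[0,0,0.99]);plan()
im=cv2.imread("pics/w10.png"); C=cal("wrist",pickle.load(open("pics/w10.pkl","rb")))
h=cv2.cvtColor(im,cv2.COLOR_BGR2HSV).astype(int); H,S,V=h[...,0],h[...,1],h[...,2]
m=cv2.morphologyEx(((H<18)&(S>80)&(V>60)).astype(np.uint8),cv2.MORPH_CLOSE,np.ones((7,7))); m[350:]=0
print(rect(C,m,.046),rect(C,m,.025),m.sum())
E
python3 - <<'E'
import cv2
im=cv2.imread("pics/w10.png"); cv2.imwrite("pics/w10c.png",cv2.resize(im[100:300,180:380],None,fx=3,fy=3,interpolation=2))
E
```

```text
[ 0.4066 -0.2534  0.1404] [-1.7999e+02  2.0000e-02  1.2533e+02] 2.08
meas-cmd mm [-0.5 -0.4  0.3] t 24.35 grip 0.0592
(array([ 0.57016504, -0.1452006 ], dtype=float32), np.float32(0.05011422), np.float32(0.03236283), np.float32(2.0498838)) (array([ 0.5883665 , -0.14076328], dtype=float32), np.float32(0.05457664), np.float32(0.03524452), np.float32(2.0500739)) 2501
```

View pics/w10c.png

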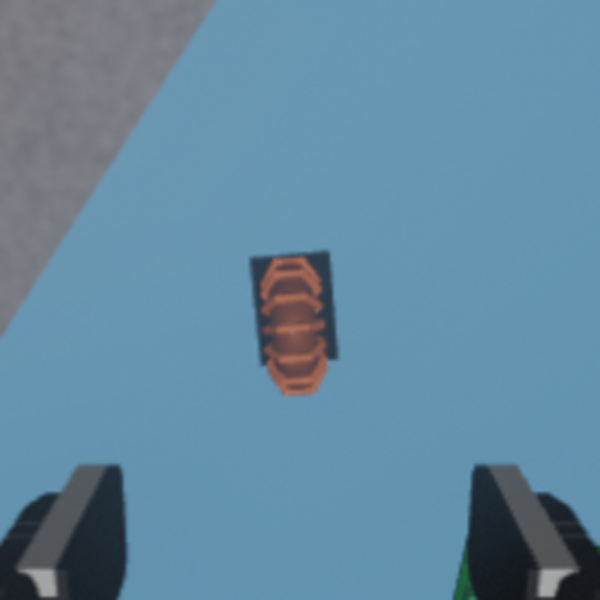

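The choke stands with its foot corners at crop pixels (250,257), (330,251), (337,358) and (262,365), turned a few degrees from the tool.

```bash
python3 - <<'E'
from h import *; import pickle
C=cal("wrist",pickle.load(open("pics/w10.pkl","rb")))
c=np.array([(250,257),(330,251),(337,358),(262,365)])/3+[179.7,99.7]
P=onplane(C,c,.004)[:,:2]; print(P.round(4),P.mean(0))
for a,b in((0,3),(1,2),(0,1),(3,2)): d=P[b]-P[a]; print(np.linalg.norm(d).round(4),np.degrees(np.arctan2(d[1],d[0])).round(1)%180)
# ring silhouette mid-line top
t=onplane(C,np.array([(292,328)])/3+[179.7,99.7],.046); print(t)
E
```

```text
[[ 0.3825 -0.2447]
 [ 0.4024 -0.2282]
 [ 0.4253 -0.256 ]
 [ 0.4064 -0.2724]] [ 0.40413151 -0.2503029 ]
0.0366 130.8
0.036 129.6
0.0258 39.6
0.0251 40.9
[[ 0.40090045 -0.24693275  0.046     ]]
```

```bash
python3 -c "
from h import *
plan(((.404,-.2503,.011),down(130.2)))
"
```

```text
meas-cmd mm [-0.5 -0.4  0.3] t 24.35 grip 0.0592
[4.0, -1.0, 129.0] [-0.0, 0.0, -0.086]
```

Request:
servo_tool(
  motion=[
    [[4, -1, 40], [0, 0, -0.086], 0.7],
    [[4, -1, 80], [0, 0, -0.086], 0.7],
    [[4, -1, 110], [0, 0, -0.086], 0.7],
    [[4, -1, 125], [0, 0, -0.086], 0.7],
    [[4, -1, 129], [0, 0, -0.086], 0.7],
    [[4, -1, 129], [0, 0, -0.086], 0.7],
    [[4, -1, 129], [0, 0, -0.086], 0],
    [[4, -1, 129], [0, 0, -0.086], 0],
    [[4, -1, 129], [0, 0, -0.086], 0],
    [[4, -1, 129], [0, 0, -0.086], 0],
  ],
  force=30,
)

```text
time_s: 25.6
position: [0.4041, -0.2512, 0.0121]
tcp_rot: [-180.0, 0.1, 130.2]
wrist_force: [-0.4, 0.7, 6.6]
grip_width: 0.0176
grip_force: 30.5
```

Request:
servo_tool(
  motion=[
    [[0, 0, 0], [0, 0, 0], 0],
    [[0, 0, -15], [0, 0, 0], 0],
    [[0, 0, -50], [0, 0, 0], 0],
    [[0, 0, -90], [0, 0, 0], 0],
    [[0, 0, -130], [0, 0, 0], 0],
    [[0, 0, -160], [0, 0, 0], 0],
    [[0, 0, -160], [0, 0, 0], 0],
    [[0, 0, -160], [0, 0, 0], 0],
    [[0, 0, -160], [0, 0, 0], 0],
    [[0, 0, -160], [0, 0, 0], 0],
  ],
)

```text
time_s: 26.85
position: [0.4031, -0.2501, 0.17]
tcp_rot: [-180.0, -0.1, 130.2]
wrist_force: [-0.7, -0.1, -1.4]
grip_width: 0.0175
grip_force: 29.7
```

```bash
python3 -c "
from h import *
done([4,-1,129],[0,0,-.086]);done([0,0,-160],[0,0,0])
o,y=[.544,.326],-2.7
plan((fr(o,y,[-.047,-.034,.17]),down(177)),(fr(o,y,[-.047,-.034,.04]),down(177)))
"
```

```text
meas-cmd mm [-1.   0.1 -1. ] t 26.85 grip 0.0175
[357.0, 421.2, 0.8] [-0.0, 0.0, -0.817]
[357.1, 421.2, 130.8] [-0.0, 0.0, -0.817]
```

Request:
servo_tool(
  motion=[
    [[40, 47, 0], [0, 0, -0.09], 0],
    [[80, 94, 0], [0, 0, -0.18], 0],
    [[120, 141, 0], [0, 0, -0.27], 0],
    [[160, 188, 0], [0, 0, -0.36], 0],
    [[200, 235, 0], [0, 0, -0.45], 0],
    [[240, 282, 0], [0, 0, -0.54], 0],
    [[280, 329, 0], [0, 0, -0.63], 0],
    [[320, 376, 0], [0, 0, -0.72], 0],
    [[357, 421, 0], [0, 0, -0.817], 0],
    [[357, 421, 0], [0, 0, -0.817], 0],
  ],
)

```text
time_s: 28.1
position: [0.4945, 0.2968, 0.1702]
tcp_rot: [-180.0, -0.1, 177.3]
wrist_force: [-0.5, 0.2, -1.4]
grip_width: 0.0176
grip_force: 30.0
```

Request:
servo_tool(
  motion=[
    [[0, 0, 20], [0, 0, 0], 0],
    [[0, 0, 55], [0, 0, 0], 0],
    [[0, 0, 90], [0, 0, 0], 0],
    [[0, 0, 115], [0, 0, 0], 0],
    [[0, 0, 130], [0, 0, 0], 0],
    [[0, 0, 130], [0, 0, 0], 0],
    [[0, 0, 130], [0, 0, 0], 0],
    [[0, 0, 130], [0, 0, 0], 0],
    [[0, 0, 130], [0, 0, 0], 0],
    [[0, 0, 130], [0, 0, 0], 0],
  ],
)

```text
time_s: 29.35
position: [0.4951, 0.2939, 0.0416]
tcp_rot: [-180.0, 0.0, 177.0]
wrist_force: [-0.2, 0.1, -1.3]
grip_width: 0.0179
grip_force: 30.0
```

```bash
python3 w.py w11;python3 - <<'E'
from h import *; import pickle
done([357,421,0],[0,0,-.817]);done([0,0,130],[0,0,0]); plan()
im=cv2.imread("pics/w11.png"); C=cal("wrist",pickle.load(open("pics/w11.pkl","rb")))
h=cv2.cvtColor(im,cv2.COLOR_BGR2HSV).astype(int); H,S,V=h[...,0],h[...,1],h[...,2]
m=(H>18)&(H<32)&(S>100)&(V>60); ys,xs=np.where(m)
for v in range(ys.min(),300,12):
    x=np.where(m[v])[0]; print(v,x.min() if len(x) else None,x.max() if len(x) else None,len(x))
ct=[i for i in ((0,ys.min()),)]
cs,_=cv2.findContours(m.astype(np.uint8),0,2); c=max(cs,key=cv2.contourArea).reshape(-1,2)
a=c[np.argmin(c@[1,1.])]; b=c[np.argmax(c@[1,-1.])]; print(a,b,onplane(C,[a,b],.014).round(4))
o,y=[.544,.326],-2.7;print([fr(o,y,v).round(4).tolist() for v in [(-.082,-.07,.014),(-.082,.07,.014)]])
mc=(H<14)&(S>90)&(V>50)&(np.indices(H.shape)[0]<320); ys,xs=np.where(mc); print('copper',len(xs),xs.min(),xs.max(),ys.min(),ys.max())
E
```

```text
[0.4951 0.2939 0.0416] [-1.80e+02  4.00e-02  1.77e+02] 0.26
meas-cmd mm [-0.3 -0.3  0.6] t 29.4 grip 0.0175
188 249 392 143
200 217 447 231
212 218 445 228
224 219 443 225
236 219 441 214
248 220 439 182
260 221 437 154
272 221 435 121
284 222 433 110
296 341 431 62
[217 191] [448 192] [[0.4568 0.2608 0.014 ]
 [0.4645 0.3982 0.014 ]]
[[0.4588, 0.2599, 0.014], [0.4654, 0.3998, 0.014]]
copper 2663 258 299 239 319
```

Request:
servo_tool(
  motion=[
    [[0, 0, 10], [0, 0, 0], 0],
    [[0, 0, 17], [0, 0, 0], 0],
    [[0, 0, 21], [0, 0, 0], 0],
    [[0, 0, 23.5], [0, 0, 0], 0],
    [[0, 0, 25], [0, 0, 0], 0],
    [[0, 0, 25.5], [0, 0, 0], 0],
    [[0, 0, 25.5], [0, 0, 0], 0],
    [[0, 0, 25.5], [0, 0, 0], 0.4],
    [[0, 0, 25.5], [0, 0, 0], 0.4],
    [[0, 0, 25.5], [0, 0, 0], 0.4],
  ],
)

```text
time_s: 30.65
position: [0.4949, 0.2937, 0.0156]
tcp_rot: [-180.0, 0.0, 177.0]
wrist_force: [0.2, -1.2, -0.1]
grip_width: 0.0341
grip_force: 0.0
```

Request:
servo_tool(
  motion=[
    [[0, 0, 0], [0, 0, 0], 0.4],
    [[0, 0, 0], [0, 0, 0], 0.4],
    [[0, 0, -20], [0, 0, 0], 0.4],
    [[0, 0, -60], [0, 0, 0], 0.4],
    [[0, 0, -110], [0, 0, 0], 0.4],
    [[0, 0, -150], [0, 0, 0], 0.4],
    [[0, 0, -150], [0, 0, 0], 0.4],
    [[0, 0, -150], [0, 0, 0], 0.4],
    [[0, 0, -150], [0, 0, 0], 0.4],
    [[0, 0, -150], [0, 0, 0], 0.4],
  ],
)

```text
time_s: 31.9
position: [0.4942, 0.2935, 0.1643]
tcp_rot: [-179.9, -0.1, 177.0]
wrist_force: [-0.3, 0.1, 0.1]
grip_width: 0.0342
grip_force: 0.0
```

```bash
python3 w.py w12;python3 - <<'E'
from h import *; import pickle
done([0,0,25.5],[0,0,0]);done([0,0,-150],[0,0,0])
im=cv2.imread("pics/w12.png"); st=pickle.load(open("pics/w12.pkl","rb")); C=cal("wrist",st); o,y=[.5425,.326],-2.7
h=cv2.cvtColor(im,cv2.COLOR_BGR2HSV).astype(int); H,S,V=h[...,0],h[...,1],h[...,2]
pk=proj(C,[fr(o,y,v) for v in [(-.08,-.066,.004),(-.014,-.066,.004),(-.047,-.034,.05)]]); print(pk.round(0))
mc=(H<14)&(S>90)&(V>50)&(np.indices(H.shape)[0]<320)
n,l,s,c=cv2.connectedComponentsWithStats(cv2.morphologyEx(mc.astype(np.uint8),cv2.MORPH_CLOSE,np.ones((5,5))))
for i in range(1,n):
    if s[i,4]>100: print(s[i],c[i].round(0), onplane(C,[c[i]],.025).round(3))
E0=[fr([.5425,.326],-2.7,v) for v in [(-.045,-.034,.05),(-.045,-.034,.03)]]; print(proj(C,E0).round(0))
plan(((.5,.3,.2),down(177)),((.563,-.309,.2),down(27)))
E
```

```text
[0.4942 0.2935 0.1643] [-1.7993e+02 -1.3000e-01  1.7699e+02] 0.36
[[247. 169.]
 [249. 230.]
 [278. 212.]]
[270 187  19  42 704] [279. 207.] [[0.496 0.295 0.025]]
[ 264  241   95   78 3610] [299. 274.] [[0.571 0.312 0.025]]
[[278. 214.]
 [278. 208.]]
meas-cmd mm [-1.  -0.6 -0.8] t 31.95 grip 0.0343
[-4.3, 6.1, -34.7] [-0.0, 0.0, -0.0]
[-99.2, -598.7, -34.5] [-0.0, 0.0, 2.618]
```

The choke stands where expected. On to the green board.

Request:
servo_tool(
  motion=[
    [[-10, -60, -35], [0, 0, 0.18], 0.6],
    [[-20, -120, -35], [0, 0, 0.36], 0.6],
    [[-30, -180, -35], [0, 0, 0.54], 0.8],
    [[-40, -240, -35], [0, 0, 0.72], 1],
    [[-50, -300, -35], [0, 0, 0.9], 1],
    [[-60, -360, -35], [0, 0, 1.08], 1],
    [[-70, -420, -35], [0, 0, 1.26], 1],
    [[-80, -480, -35], [0, 0, 1.44], 1],
    [[-90, -540, -35], [0, 0, 1.6], 1],
    [[-99, -599, -35], [0, 0, 1.6], 1],
  ],
)

```text
time_s: 33.2
position: [0.5622, -0.3116, 0.2002]
tcp_rot: [-180.0, -0.0, 85.3]
wrist_force: [0.1, 0.4, -0.0]
grip_width: 0.0852
grip_force: 0.0
```

Request:
servo_tool(
  motion=[
    [[0, 0, 0], [0, 0, 0.17], 1],
    [[0, 0, 0], [0, 0, 0.34], 1],
    [[0, 0, 0], [0, 0, 0.51], 1],
    [[0, 0, 0], [0, 0, 0.68], 1],
    [[0, 0, 0], [0, 0, 0.85], 1],
    [[0, 0, 0], [0, 0, 1.018], 1],
    [[0, 0, 0], [0, 0, 1.018], 1],
    [[0, 0, 0], [0, 0, 1.018], 1],
    [[0, 0, 0], [0, 0, 1.018], 1],
    [[0, 0, 0], [0, 0, 1.018], 1],
  ],
)

```text
time_s: 34.45
position: [0.5623, -0.3096, 0.2008]
tcp_rot: [180.0, 0.0, 27.0]
wrist_force: [0.1, -0.8, -0.7]
grip_width: 0.0852
grip_force: 0.0
```

```bash
python3 w.py w13;python3 - <<'E'
from h import *; import pickle
done([-99,-599,-35],[0,0,1.6]);done([0,0,0],[0,0,1.018]);plan()
im=cv2.imread("pics/w13.png"); C=cal("wrist",pickle.load(open("pics/w13.pkl","rb")))
h=cv2.cvtColor(im,cv2.COLOR_BGR2HSV).astype(int); H,S,V=h[...,0],h[...,1],h[...,2]
m=((H>45)&(H<90)&(S>80)&(V>30)).astype(np.uint8); m[:,:130]=0; m[290:]=0
m=cv2.morphologyEx(m,cv2.MORPH_CLOSE,np.ones((15,15)))
ys,xs=np.where(m); print(xs.min(),xs.max(),ys.min(),ys.max()); r=rect(C,m,.003); print(r)
plan(((r[0][0],r[0][1],.007),down(r[3]-90)))
E
```

```text
[ 0.5623 -0.3096  0.2008] [1.7998e+02 1.0000e-02 2.7030e+01] 0.2
meas-cmd mm [-0.4 -0.4  0.3] t 34.5 grip 0.0853
235 320 160 225
(array([ 0.56036484, -0.30744722], dtype=float32), np.float32(0.09913019), np.float32(0.078725815), np.float32(117.00105))
meas-cmd mm [-0.4 -0.4  0.3] t 34.5 grip 0.0853
[-1.3, -2.7, 193.5] [0.0, 0.0, -0.0]
```

Request:
servo_tool(
  motion=[
    [[-1, -3, 60], [0, 0, 0], 1],
    [[-1, -3, 110], [0, 0, 0], 1],
    [[-1, -3, 150], [0, 0, 0], 1],
    [[-1, -3, 175], [0, 0, 0], 1],
    [[-1, -3, 190], [0, 0, 0], 1],
    [[-1, -3, 193], [0, 0, 0], 1],
    [[-1, -3, 193], [0, 0, 0], 1],
    [[-1, -3, 193], [0, 0, 0], 0],
    [[-1, -3, 193], [0, 0, 0], 0],
    [[-1, -3, 193], [0, 0, 0], 0],
  ],
  force=40,
)

```text
time_s: 35.75
position: [0.5603, -0.3076, 0.0083]
tcp_rot: [179.9, -0.0, 27.0]
wrist_force: [-0.0, -0.2, 3.0]
grip_width: 0.0322
grip_force: 2.7
```

Request:
servo_tool(
  motion=[
    [[0, 0, 0], [0, 0, 0], 0],
    [[0, 0, 0], [0, 0, 0], 0],
    [[0, 0, 0], [0, 0, 0], 0],
    [[0, 0, -30], [0, 0, 0], 0],
    [[0, 0, -80], [0, 0, 0], 0],
    [[0, 0, -130], [0, 0, 0], 0],
    [[0, 0, -170], [0, 0, 0], 0],
    [[0, 0, -170], [0, 0, 0], 0],
    [[0, 0, -170], [0, 0, 0], 0],
    [[0, 0, -170], [0, 0, 0], 0],
  ],
)

```text
time_s: 37.0
position: [0.5589, -0.3064, 0.1749]
tcp_rot: [-179.8, 0.1, 27.0]
wrist_force: [-0.4, -0.0, -1.4]
grip_width: 0.0293
grip_force: 41.1
```

```bash
python3 -c "
from h import *
done([-1,-3,193],[0,0,0]);done([0,0,-170],[0,0,0])
plan(board_pose(BLK,2.5,.008,.12),board_pose(BLK,2.5,.008,.04),board_pose(BLK,2.5,.008,.01))
"
```

```text
meas-cmd mm [-1.7  0.6 -2.7] t 37.0 grip 0.0293
[138.3, -153.8, 27.5] [-0.093, 0.43, 0.421]
[169.0, -139.8, 100.0] [-0.093, 0.43, 0.421]
[180.6, -134.6, 127.2] [-0.093, 0.43, 0.421]
```

Request:
servo_tool(
  motion=[
    [[28, -31, 5], [-0.019, 0.086, 0.084], 0],
    [[55, -62, 11], [-0.037, 0.172, 0.168], 0],
    [[83, -92, 16], [-0.056, 0.258, 0.253], 0],
    [[111, -123, 22], [-0.074, 0.344, 0.337], 0],
    [[138, -154, 27], [-0.093, 0.43, 0.421], 0],
    [[138, -154, 27], [-0.093, 0.43, 0.421], 0],
    [[153, -147, 63], [-0.093, 0.43, 0.421], 0],
    [[169, -140, 100], [-0.093, 0.43, 0.421], 0],
    [[169, -140, 100], [-0.093, 0.43, 0.421], 0],
    [[169, -140, 100], [-0.093, 0.43, 0.421], 0],
  ],
)

```text
time_s: 38.25
position: [0.6473, -0.1067, 0.0783]
tcp_rot: [180.0, -25.0, 2.5]
wrist_force: [-0.1, 0.3, -0.9]
grip_width: 0.0296
grip_force: 40.9
```

```bash
python3 w.py w14;python3 - <<'E'
from h import *; import pickle
done([169,-140,100],[-.093,.43,.421]); plan(board_pose(BLK,2.5,.004,.01))
im=cv2.imread("pics/w14.png"); st=pickle.load(open("pics/w14.pkl","rb")); C=cal("wrist",st)
h=cv2.cvtColor(im,cv2.COLOR_BGR2HSV).astype(int); H,S,V=h[...,0],h[...,1],h[...,2]
m=((H>45)&(H<90)&(S>80)&(V>30)).astype(np.uint8)
cs,_=cv2.findContours(cv2.morphologyEx(m,cv2.MORPH_CLOSE,np.ones((15,15))),0,2); c=max(cs,key=cv2.contourArea).reshape(-1,2)
print('board tl tr',c[np.argmin(c@[1,1.])],c[np.argmax(c@[1,-1.])])
r,p,_=cur(st); print('exp',proj(C,[p+r.apply(np.array([.04,s*.05,.0045])) for s in(-1,1)]).round(0))
o,y=BLK; print('exp slope top corners',proj(C,[fr(o,y,(.077,s*.065,.053)) for s in(1,-1)]).round(0))
# dark non-mat regions: row profile
dk=(V<75)&(S<140)
for v in range(0,230,10):
    x=np.where(dk[v])[0]; print(v,len(x),x.min() if len(x) else 0,x.max() if len(x) else 0)
E
```

```text
[ 0.6473 -0.1067  0.0783] [179.98 -25.03   2.47] 1.99
meas-cmd mm [ 0.2 -1.2  1.9] t 38.3 grip 0.0296
[-3.9, 0.1, 30.1] [0.0, -0.0, -0.0]
board tl tr [184 191] [374 191]
exp [[184. 190.]
 [379. 190.]]
exp slope top corners [[180. 172.]
 [379. 172.]]
0 398 0 559
10 347 14 559
20 281 17 544
30 251 15 452
40 248 9 553
50 280 0 541
60 295 0 528
70 180 0 559
80 90 0 559
90 19 353 491
100 55 353 455
110 31 501 531
120 0 0 0
130 0 0 0
140 0 0 0
150 0 0 0
160 0 0 0
170 0 0 0
180 0 0 0
190 0 0 0
200 107 189 368
210 99 230 328
220 0 0 0
```

```bash
python3 - <<'E'
from h import *
im=cv2.imread("pics/w14.png"); h=cv2.cvtColor(im,cv2.COLOR_BGR2HSV).astype(int); nb=~((h[...,0]>90)&(h[...,0]<112)&(h[...,1]>90))
for v in range(150,215,5):
    x=np.where(nb[v,120:440])[0]+120; print(v,len(x),(x.min(),x.max()) if len(x) else '')
print(h[185,[175,200,280,360,385]])
E
```

```text
150 0 
155 0 
160 0 
165 0 
170 195 (np.int64(182), np.int64(376))
175 195 (np.int64(182), np.int64(376))
180 193 (np.int64(183), np.int64(375))
185 193 (np.int64(183), np.int64(375))
190 192 (np.int64(184), np.int64(375))
195 192 (np.int64(183), np.int64(374))
200 182 (np.int64(184), np.int64(374))
205 190 (np.int64(184), np.int64(373))
210 189 (np.int64(185), np.int64(373))
[[101  99 207]
 [103  54  90]
 [104  39  85]
 [104  55  92]
 [101 104 202]]
```

Request:
servo_tool(
  motion=[
    [[0, 0, 15], [0, 0, 0], 0],
    [[0, 0, 25], [0, 0, 0], 0],
    [[0, 0, 31], [0, 0, 0], 0],
    [[0, 0, 34], [0, 0, 0], 0],
    [[0, 0, 36], [0, 0, 0], 0],
    [[0, 0, 37], [0, 0, 0], 0],
    [[0, 0, 38], [0, 0, 0], 0],
    [[0, 0, 39], [0, 0, 0], 0],
    [[0, 0, 39.5], [0, 0, 0], 0],
    [[0, 0, 39.5], [0, 0, 0], 0],
  ],
)

```text
time_s: 39.55
position: [0.6638, -0.1052, 0.0419]
tcp_rot: [-180.0, -25.0, 2.5]
wrist_force: [0.2, -0.8, -1.6]
grip_width: 0.0299
grip_force: 41.1
```

```bash
python3 -c "
from h import *
done([0,0,39.5],[0,0,0])
plan(board_pose(BLK,2.5,.0,.0));r,p,s=cur();print('tool-frame force',r.inv().apply(s['wrist_force']).round(1),s['torque'])
"
```

```text
meas-cmd mm [-0.5 -0.3  0.3] t 39.55 grip 0.0299
[-8.0, 0.1, 0.6] [0.0, -0.0, -0.0]
tool-frame force [-0.5  0.8  1.5] [0.01816194 0.35483761 0.04334541]
```

Request:
servo_tool(
  motion=[
    [[0, 0, 0.5], [0, 0, 0], 0],
    [[0, 0, 1], [0, 0, 0], 0],
    [[0, 0, 1.5], [0, 0, 0], 0],
    [[0, 0, 2], [0, 0, 0], 0],
    [[0, 0, 2.5], [0, 0, 0], 0],
    [[0, 0, 3], [0, 0, 0], 0],
    [[0, 0, 3], [0, 0, 0], 0],
    [[0, 0, 3], [0, 0, 0], 0],
    [[0, 0, 3], [0, 0, 0], 0],
    [[0, 0, 3], [0, 0, 0], 0],
  ],
)

```text
time_s: 40.8
position: [0.6644, -0.1052, 0.0407]
tcp_rot: [-180.0, -24.9, 2.5]
wrist_force: [-19.0, 1.4, 18.2]
grip_width: 0.0294
grip_force: 44.4
```

```bash
python3 -c "
from h import *
done([0,0,3],[0,0,0])
plan(board_pose(BLK,2.5,.0,.0));r,p,s=cur();print('tool-frame force',r.inv().apply(s['wrist_force']).round(1),s['torque'])
"
```

```text
meas-cmd mm [-1.1 -0.4  1.8] t 40.8 grip 0.0294
[-8.0, 0.1, -2.4] [0.0, -0.0, -0.0]
tool-frame force [ -9.4  -2.3 -24.5] [ 0.07570186  1.67793021 -0.0636996 ]
```

Request:
servo_tool(
  motion=[
    [[0, 0, -2], [0, 0, 0], 0],
    [[-1.5, 0, -2], [0, 0, 0], 0],
    [[-3, 0, -2], [0, 0, 0], 0],
    [[-4, 0, -2], [0, 0, 0], 0],
    [[-5, 0, -2], [0, 0, 0], 0],
    [[-6, 0, -2], [0, 0, 0], 0],
    [[-7, 0, -2], [0, 0, 0], 0],
    [[-7, 0, -2], [0, 0, 0], 0],
    [[-7, 0, -2], [0, 0, 0], 0],
    [[-7, 0, -2], [0, 0, 0], 0],
  ],
)

```text
time_s: 42.05
position: [0.6591, -0.1058, 0.0392]
tcp_rot: [179.9, -25.2, 2.5]
wrist_force: [6.1, 1.3, -0.5]
grip_width: 0.0297
grip_force: 40.9
```

```bash
python3 -c "
from h import *
done([-7,0,-2],[0,0,0])
plan(board_pose(BLK,2.5,.0,.0));r,p,s=cur();print('tool-frame force',r.inv().apply(s['wrist_force']).round(1),s['torque'])
"
```

```text
meas-cmd mm [ 0.8 -0.7  1.4] t 42.05 grip 0.0297
[-1.0, 0.1, -0.4] [0.0, -0.0, -0.0]
tool-frame force [ 5.4 -1.1  3.1] [ 0.22639503 -0.6266499   0.17588979]
```

Request:
servo_tool(
  motion=[
    [[1, 0, 0.5], [0, 0, 0], 0],
    [[1.5, 0, 0.8], [0, 0, 0], 0],
    [[1.5, 0, 0.8], [0, 0, 0], 0.55],
    [[1.5, 0, 0.8], [0, 0, 0], 0.55],
    [[1.5, 0, 0.8], [0, 0, 0], 0.55],
    [[1.5, 0, 0.8], [0, 0, 0], 0.55],
    [[1.5, 0, -15], [0, 0, 0], 0.55],
    [[1.5, 0, -50], [0, 0, 0], 0.55],
    [[1.5, 0, -100], [0, 0, 0], 0.7],
    [[1.5, 0, -120], [0, 0, 0], 0.7],
  ],
)

```text
time_s: 43.3
position: [0.609, -0.1082, 0.1505]
tcp_rot: [179.9, -25.2, 2.5]
wrist_force: [0.5, -0.8, -0.8]
grip_width: 0.0599
grip_force: 0.0
```

```bash
python3 -c "
from h import *
done([1.5,0,-120],[0,0,0])
plan(((.48,.02,.35),down(2.5)))
"
```

```text
meas-cmd mm [-0.  -0.9  3.4] t 43.3 grip 0.0599
[-26.0, -132.8, -236.0] [-0.0, -0.437, -0.0]
```

Request:
servo_tool(
  motion=[
    [[-3, -15, -50], [0, 0, 0], 0.7],
    [[-8, -40, -100], [0, -0.1, 0], 0.7],
    [[-14, -70, -150], [0, -0.22, 0], 0.7],
    [[-20, -100, -200], [0, -0.34, 0], 0.7],
    [[-26, -133, -236], [0, -0.437, 0], 0.7],
    [[-26, -133, -236], [0, -0.437, 0], 0.7],
    [[-26, -133, -236], [0, -0.437, 0], 0.7],
    [[-26, -133, -236], [0, -0.437, 0], 0.7],
    [[-26, -133, -236], [0, -0.437, 0], 0.7],
    [[-26, -133, -236], [0, -0.437, 0], 0.7],
  ],
)

```text
time_s: 44.55
position: [0.4794, 0.0195, 0.3498]
tcp_rot: [-180.0, 0.1, 2.4]
wrist_force: [-0.1, 0.2, -0.4]
grip_width: 0.0598
grip_force: 0.0
```

```bash
python3 w.py w15;python3 - <<'E'
from h import *; import pickle
done([-26,-133,-236],[0,-.437,0]); plan()
im=cv2.imread("pics/w15.png"); st=pickle.load(open("pics/w15.pkl","rb")); C=cal("wrist",st)
h=cv2.cvtColor(im,cv2.COLOR_BGR2HSV).astype(int); H,S,V=h[...,0],h[...,1],h[...,2]
T=C[2]; K,d=C[:2]
def slopefit(car,m):
    o,yaw=car; cs,_=cv2.findContours(cv2.morphologyEx(m.astype(np.uint8),3,np.ones((11,11))),0,1); c=max(cs,key=cv2.contourArea).reshape(-1,1,2).astype(float)
    u=cv2.undistortPoints(c,K,d).reshape(-1,2); v=np.c_[u,np.ones(len(u))]@T[:3,:3].T
    Rc=R.from_euler('z',yaw,degrees=True).inv(); oc=Rc.apply(T[:3,3]-np.r_[o,0]); vc=Rc.apply(v)
    s,k=np.sin(.436),np.cos(.436); n=np.array([-s,0,k]); q=np.array([.03,0,.031])+n*.003
    P=oc+vc*(((q-oc)@n)/(vc@n))[:,None]-q; a=np.c_[P@[k,0,s],P[:,1]]
    r=cv2.minAreaRect((a*1000).astype(np.float32)); print('slope-frame mm: up,y',np.round(r[0],1),'size',np.round(r[1],1),'ang',round(r[2],1))
slopefit(BLK,(H>45)&(H<90)&(S>80)&(V>30)); slopefit(([.543,.326],-2.7),((H<8)|(H>172))&(S>130)&(V>50))
mo=((H<18)&(H>8)&(S>120)&(V>120)).astype(np.uint8)
n,l,s,c=cv2.connectedComponentsWithStats(mo)
for i in range(1,n):
    if s[i,4]>40: print('orange',s[i],onplane(C,[c[i]],.04).round(3))
print('exp relay',[fr(*BLK,(-.047,-.034,.04)).round(3).tolist()],'exp px cap/relay/choke top',proj(C,[fr(*BLK,(-.046,.032,.046)),fr(*BLK,(-.047,-.034,.042)),(.496,.294,.05)]).round(0).tolist())
E
```

```text
[0.4794 0.0195 0.3498] [-1.7998e+02  7.0000e-02  2.4400e+00] 0.33
meas-cmd mm [-0.5 -0.7 -0.1] t 44.6 grip 0.0595
slope-frame mm: up,y [1.9 1.6] size [101.   81.5] ang 89.9
slope-frame mm: up,y [ 2.5 -2.6] size [98.4 78.5] ang 89.7
orange [382 101  21  20 273] [[ 0.587 -0.141  0.04 ]]
orange [ 96 146  20  27 196] [[0.497 0.289 0.04 ]]
exp relay [[0.585, -0.143, 0.04]] exp px cap/relay/choke top [[349.0, 110.0], [393.0, 111.0], [99.0, 161.0]]
```

```bash
python3 - <<'E'
from h import *; import pickle
im=cv2.imread("pics/w15.png"); C=cal("wrist",pickle.load(open("pics/w15.pkl","rb")))
h=cv2.cvtColor(im,cv2.COLOR_BGR2HSV).astype(int); m=((h[...,1]<60)&(h[...,2]>110)).astype(np.uint8); m[:80]=0;m[140:]=0;m[:,:320]=0;m[:,380:]=0
ys,xs=np.where(m); print(len(xs),xs.min(),xs.max(),ys.min(),ys.max(),onplane(C,[(xs.mean(),ys.mean())],.046).round(3),fr(*BLK,(-.046,.032,.046)).round(3))
s=manip.read_state(); print(s['time_s'],s['wrist_force'])
E
```

```text
283 336 379 80 119 [[ 0.587 -0.076  0.046]] [ 0.583 -0.077  0.046]
44.6 [-0.55422285 -0.44062109 -0.69631115]
```

The capacitor, relay and choke are at the expected spots, and both boards are on their slopes and square.

```bash
python3 -c "
from station import manip
print(manip.close_job())"
```

```text
the job is handed in; nothing more can be done
None
```

I handed the job in at about 45 s with both kits made up; no pass/fail came back, but my last wrist-camera measurements put each board on its slope within about 3 mm and the capacitor, relay and choke at their pocket positions.

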